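# Seat a potter's wheel head on its splined spindle

## Task

The wheel head of the bench potter's wheel has only been set down on its spindle and is riding on the ends of the spline teeth. Lean on it and rock it round until you feel the teeth catch, then stop turning at once, so as not to drag the spindle and its gearbox round, and press the head straight down fully home and level on its seat. Never force or hammer it, and leave everything else on the bench where it is.

Things in the scene. Friction and masses are not known exactly. Their poses are not given: they have to be found in the camera images.
- wheel: bench potter's wheel: a low grey casing, 280 (x) by 400 (y), steel deck 88 above the bench, fixed to the bench. Origin on the bench under the spindle axis; the casing reaches from 150 on the -y side to 250 on the +y side, where the tool mat is. A grey splash tray, 248 diameter, 12 high, lies on the deck round the spindle (mm)
- spindle_nose (a point): tip of the vertical steel spindle, 38 above the seat, hidden under the head: plain nose 29.5 diameter, 12 long, below it six straight spline teeth, 26 tall, 40 over the teeth. Where its teeth point is unknown and differs every time; the axes given here are the casing's (mm)
- spindle (a joint): how far the spindle has been turned from where it stood parked at the start (0), rad, + is counterclockwise from above; this says nothing of where its teeth point. Its belt and geared motor hold it with about 0.09 N m of drag: it stands still while the head turns over its tooth ends, and is dragged along once the teeth have caught. Forcing it round (more than 8 degrees) strains the gearbox
- spindle_seat (a point): on the spindle axis at the seat: top of the bearing cap (92 diameter), 100 above the bench, z up. Round the spindle is a stiff rubber seal ring, 72 diameter, its top at first 19.5 above the seat; the hub must push it down to the seat and it stays where left. Once meshed the head gives way under about 7 to 10 N of push, and goes down at 20 to 60 mm/s under 12 to 14 N (mm)
- head_top (a point): centre of the top face of the wheel head, a plain aluminium disc, 170 diameter, 12 thick, z up, y from pin_b to pin_a. 72 above the seat at the start, on the nose, its teeth standing on the ends of the spindle's; it needs 11 to 49 degrees of turn either way to mesh. 52 above the seat when fully home. Its weight alone hardly sinks it when the teeth meet (mm)
- head: the wheel head as a whole, loose, 0.7 to 0.9 kg; origin at the lower end of its hub (76 diameter, 40 long, under the disc), 52 below head_top. Six-tooth bore: fits every 60 degrees, 4 degrees play either way. It turns easily on its greased spline under load: a fingertip leaning on the disc 35 to 50 off centre with 10 to 15 N drags it round; more, farther out, cocks it (mm)
- pin_a (a point): top of one of the two round steel bat pins standing on the head's top face: 14 diameter, 14 tall, 58 from the head's centre on its +y side; same axes as head_top (mm)
- pin_b (a point): top of the other bat pin, the same, on the head's -y side
- loop_tool_mid (a point): wood-handled wire loop tool, 160 x 28 x 18, lying on the rubber tool mat of the wheel's casing; middle of it (mm). A bystander: leave alone
- rib_mid (a point): wooden throwing rib, 100 x 40 x 7, lying on the same tool mat; its centre (mm). A bystander: leave alone
- bat_mid (a point): round plywood bat, diameter 200, 14 thick, flat on the bench to the robot's right; its centre (mm). A bystander: leave alone
- cup_mid (a point): small fired-clay cup, diameter 72, 60 high, standing on the bench between the wheel and the ware board; its centre (mm). A bystander: leave alone
- paddle_mid (a point): flat wooden clay paddle, blade 150 x 60 x 16, round handle, 263 long in all, lying near the robot on the right; where blade and handle meet (mm). A bystander: leave alone
- jar_mid (a point): round lidded jar, diameter 120, 129 high, on the wooden ware board to the left; half-way up (mm). A bystander: leave alone
- pot_mid (a point): round open pot, diameter 128, 84 high, on the same ware board; half-way up (mm). A bystander: leave alone
Things that resemble listed ones, but are neither listed nor needed, are in the scene too. Leave any blue or pink look-alike of the head alone.

How it is judged:
By the outcome, as a careful person would: the job done as asked, in the order asked, and still so for the second after the job is handed in, with the robot touching nothing.
It also fails if it takes over 48 s, if anything falls off the work surface, if the arm or the gripper's body presses on something with over 40 N, if the wrist force passes 120 N, or if a joint passes its speed limit or range.

## Robot

A 7-joint arm with a two-finger parallel gripper is mounted at the origin on the work surface. World frame = base frame: x ahead of the robot, y to its left, z up, the work surface at z = 0. Lengths are in m, angles in rad, forces in N, time in s.
With the tool pointing down it reaches from about 0.4 to 0.875 m from the base axis. Payload 19.3 kg.
Tool frame: the origin (TCP) lies on the centre line of the jaws, within the pads' length; the fingertips stand 14 mm ahead of it and the grasp point (between the pads) lies 5 mm behind it; x points along the fingers, y is the direction in which the jaws open and shut, and the axes are right-handed (so a half turn about x gives the same grasp; the last joint's range is limited). The gripper opens to 85 mm and grips with 20 to 120 N. Pads are 22 mm wide; open, the fingers measure 114 mm over their backs; the gripper's body (76 mm by 85 mm) begins 54 mm behind the grasp point. The pads swing forward as they close: fully open they stand 13 mm farther back than shut.
Start: joints at [1.118, 0.521, -0.036, 1.599, 0.021, 1.021, -0.113], TCP at [0.233, -0.58, 0.245] pointing down, gripper open.
Joint ranges: [-2.91, 2.91], [-0.3, 2.13], [-1.5, 1.42], [0.17, 2.43], [-1.26, 4.41], [0.16, 1.93], [-2.52, 2.52]. Speed limits (rad/s): [1.89, 1.89, 2.39, 2.39, 3.01, 3.01, 3.01].

## Interface

Orientations are given as [roll, pitch, yaw] about the fixed x, y, z axes, in that order (R = Rz(yaw) Ry(pitch) Rx(roll)).
In Python, from workcell import monitor, optics, bot gives the robot as it stands.
- The arm moves only by the tool arm_command, never from a script. Its arguments are lists of equal length, an entry for each row: "delta_pos": the shift along the tool's x, y, z as a fraction of full scale, a list of three; "rotation": the turn, a rotation vector about the tool's x, y, z as a fraction of full scale, a list of three. In form: {"delta_pos": [[dx, dy, dz], ...], "rotation": [[wx, wy, wz], ...]}. A call has 1 to 10 rows; each row shifts and turns the pose as measured when the row begins, along the tool's axes as they then stand; what a row does not reach is not made up. Full scale, the value 1, is 30 mm for a shift and 6 degrees for a turn. A row lasts 1/10 s, in which the tool goes at most 50 mm and 8.59 degrees, less where a joint would pass 70% of its speed; a pose out of reach is approached as far as the arm can. A call with a number of a shift or a turn outside -1 to 1 is refused whole. A call with a gripper value outside its range is refused whole. "gripper" is the closure, from -1 (fully open) to 1 (shut), so that 0 is half open, set as the call begins (left out, the last holds). The fingers move at their own pace and stop on an object; "grip_force" is the grip in N (left out, the last holds). Time passes only in rows, so rows that do not move let the fingers close. It gives the time, the measured TCP pose, the force and the opening at its end, in the units of the state.
- monitor.observe(): the state, without advancing time (a new reading comes with each control period).
- optics.grab_frame(name): name is "scene" or "top" or "wrist"; returns the picture (400x640x3 uint8, red, green, blue); there is no depth.
- optics.camera_params(name): a dict with "fx", "fy", "cx", "cy" (pixels), "dist_coeffs" ([k1, k2, p1, p2, k3] as OpenCV has them; the pictures are not rectified), "origin" and "rotation" of the camera in the world. Camera axes: x right, y down, z forward; pixel columns grow to the right and rows downward; lengths in m; the calibration is good to about 2 mm. A picture is of the moment at which its call begins: read the wrist's pose just before it. camera_params takes no time and is no camera call; for the wrist camera it gives the pose at the moment of the call.
- bot.job_done(): hands the job in, once; it reports no verdict.
The state is a dict: "clock": time; "qpos": joint angles; "qd": joint speeds; "joint_efforts": joint torques, N m; "position": TCP position; "tool_rot": TCP orientation; "force": force on the tool from outside, world axes, zero at the start; "moment": the same for the moment, N m; "grip_width": finger opening in m.
Only numpy, scipy, OpenCV 4.12 (cv2) and the standard library are available. Lean on these libraries where they do the work, as an engineer would, in place of code of your own. Each camera call takes 0.05 s, during which the arm holds its last target. There are 200 camera calls.

## Working session

There is one attempt and no reset: what is moved stays moved. The work goes in short steps, Python scripts to look and compute and a tool call to move; the robot and the scene stay as the last step left them, time stands still between calls to the robot, and variables do not carry over. Pictures are saved under pics/ and viewed, about 8 in all and at most 12, crops included, and the job is handed in when it is done.

Besides the shell and the picture viewer there is one more tool, called after "Call:" as name(argument=value, ...) on one line, values as JSON. arm_command: Moves the arm, as the interface text tells. Its arguments: {"type":"object","properties":{"delta_pos":{"type":"array","items":{"type":"array","items":{"type":"number"}}},"rotation":{"type":"array","items":{"type":"array","items":{"type":"number"}}},"gripper":{"type":"number"},"grip_force":{"type":"number"}},"required":["delta_pos","rotation"]}

```bash
mkdir -p pics; python3 - <<'E'
from workcell import monitor, optics, bot
import cv2,numpy as np
s=monitor.observe();print({k:np.round(v,3).tolist() for k,v in s.items()})
a=[]
for n in("scene","top"):
    f=optics.grab_frame(n);cv2.imwrite(f"pics/{n}0.png",f[:,:,::-1]);p=optics.camera_params(n);print(n,{k:np.round(v,4).tolist() for k,v in p.items()})
E
```

```text
{'clock': 0.0, 'qpos': [1.118, 0.522, -0.036, 1.6, 0.021, 1.021, -0.113], 'qd': [-0.0, -0.001, 0.002, 0.001, 0.0, -0.001, -0.0], 'joint_efforts': [-0.0, -92.712, 1.98, -36.993, 0.018, 0.008, -0.0], 'position': [0.233, -0.579, 0.245], 'tool_rot': [-1.454, 1.57, 2.07], 'force': [0.377, 0.71, 0.178], 'moment': [0.03, -0.014, -0.037], 'grip_width': 0.086}
scene {'fx': 466.7693, 'fy': 466.7693, 'cx': 322.0309, 'cy': 198.9388, 'dist_coeffs': [-0.087, 0.0, 0.0, 0.0, 0.0], 'origin': [1.0076, 0.9449, 1.038], 'rotation': [-2.2822, -0.0113, 2.6325]}
top {'fx': 449.9683, 'fy': 449.9683, 'cx': 324.5583, 'cy': 197.7077, 'dist_coeffs': [-0.0738, 0.0, 0.0, 0.0, 0.0], 'origin': [0.3475, 0.0301, 1.8729], 'rotation': [-3.0568, 0.001, -1.5654]}
```

View pics/scene0.png

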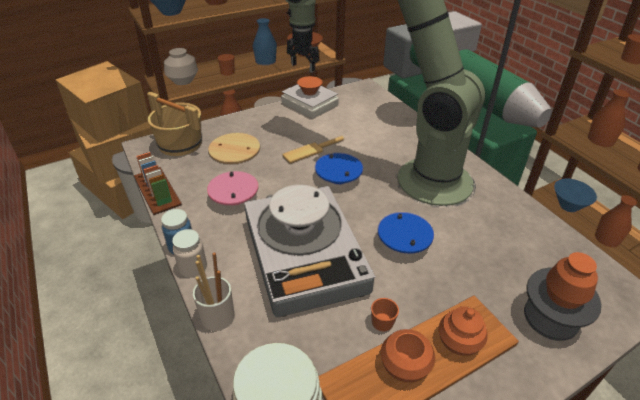

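View pics/top0.png

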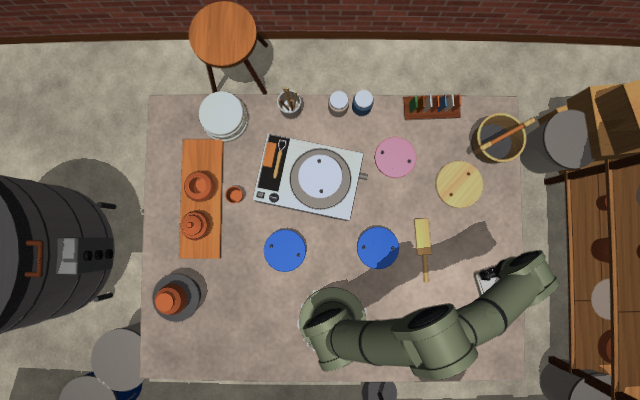

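Both views show the head, a whitish disc on the grey wheel: top view at about (320,177), pins near (318,160) and (321,191); scene view at about (299,205). Blue and pink look-alikes stand around it. Next I'll measure it.

```bash
cat > h.py <<'E'
from workcell import monitor, optics, bot
import cv2,numpy as np
from scipy.spatial.transform import Rotation as R
def ray(p,uv,z):
    K=np.array([[p['fx'],0,p['cx']],[0,p['fy'],p['cy']],[0,0,1.]])
    n=cv2.undistortPoints(np.float64(uv).reshape(-1,1,2),K,np.array(p['dist_coeffs']))[:,0]
    d=np.c_[n,np.ones(len(n))]@R.from_euler('xyz',p['rotation']).as_matrix().T
    o=np.array(p['origin']);return o+d*((z-o[2])/d[:,2])[:,None]
def tool():
    s=monitor.observe();M=R.from_euler('xyz',s['tool_rot']).as_matrix();return s,M
E
python3 - <<'E'
from h import *
for n,c,pins in(("top",(320,177),0),("scene",(299,205),0)):
    f=cv2.imread(f"pics/{n}0.png");p=optics.camera_params(n)
    h=cv2.cvtColor(f,cv2.COLOR_BGR2HSV)
    print(n,f[c[1],c[0]],[f[c[1],c[0]+k].tolist() for k in range(-40,41,4)])
    g=cv2.cvtColor(f,cv2.COLOR_BGR2GRAY)
    m=((g>185)&(h[:,:,1]<60)).astype(np.uint8)
    m=cv2.morphologyEx(m,cv2.MORPH_OPEN,np.ones((3,3),np.uint8))
    k,l,st,ce=cv2.connectedComponentsWithStats(m)
    i=l[c[1],c[0]];print(st[i],ce[i])
    q=max(cv2.findContours((l==i).astype(np.uint8),0,2)[0],key=cv2.contourArea)
    hull=cv2.convexHull(q)
    e=cv2.fitEllipse(hull);print('ell',e, ray(p,[e[0]],.172))
    w=ray(p,hull[:,0],.172)[:,:2].astype(np.float32)
    print('circle',cv2.minEnclosingCircle(w))
    mask=cv2.ellipse(np.zeros_like(g),(tuple(map(float,e[0])),(e[1][0]*.9,e[1][1]*.9),e[2]),1,-1)
    d=((g<110)&(mask>0)).astype(np.uint8)
    k,l2,st,ce=cv2.connectedComponentsWithStats(d)
    for j in range(1,k):
        if st[j,4]>4: print('pin',st[j],ce[j],ray(p,[ce[j]],.179))
s,M=tool();print(M)
E
```

```text
top [216 200 191] [[31, 33, 34], [196, 199, 191], [197, 198, 191], [124, 131, 137], [126, 132, 138], [215, 199, 191], [215, 198, 190], [216, 200, 191], [216, 200, 191], [215, 198, 190], [216, 200, 191], [216, 200, 191], [215, 199, 191], [215, 199, 191], [215, 199, 191], [215, 199, 191], [125, 130, 137], [125, 132, 137], [199, 197, 189], [202, 200, 192], [95, 100, 104]]
[ 299  155   43   43 1411] [319.77746279 175.93763288]
ell ((319.7658386230469, 175.9155731201172), (42.48493576049805, 42.777732849121094), 101.03865814208984) [[0.5753834  0.05130139 0.172     ]]
circle ((0.5754813551902771, 0.052104417234659195), 0.08259785175323486)
pin [318 159   3   4   9] [318.88888889 160.66666667] [[0.63295358 0.05492544 0.179     ]]
pin [320 190   3   3   9] [321. 191.] [[0.51695095 0.04618162 0.179     ]]
scene [184 195 205] [[169, 175, 185], [168, 176, 185], [136, 146, 153], [183, 194, 206], [184, 195, 207], [169, 179, 188], [173, 183, 190], [183, 196, 204], [182, 194, 204], [183, 197, 203], [184, 195, 205], [184, 197, 205], [182, 194, 203], [186, 197, 204], [183, 194, 203], [185, 197, 203], [184, 197, 205], [183, 195, 201], [89, 95, 97], [162, 170, 179], [135, 149, 163]]
[ 270  185   58   39 1639] [298.71446004 204.22635754]
ell ((298.7858581542969, 204.04452514648438), (38.22831344604492, 57.776939392089844), 87.9205322265625) [[0.57740851 0.06051789 0.172     ]]
circle ((0.5753803253173828, 0.05736305192112923), 0.08186524361371994)
pin [314 192   5   5  19] [315.78947368 194.15789474] [[0.51888412 0.05274221 0.179     ]]
pin [279 206   4   6  22] [280.5        208.72727273] [[0.63394851 0.06108871 0.179     ]]
[[-4.36463621e-04  3.73468497e-01 -9.27642760e-01]
 [ 8.85464946e-04 -9.27642341e-01 -3.73468745e-01]
 [-9.99999513e-01 -9.84400667e-04  7.41888726e-05]]
```

Call:
arm_command(delta_pos=[[0,-0.76,-0.92],[0,-0.76,-0.92],[0,-0.76,-0.92],[0,-0.76,-0.92],[0,-0.76,-0.92],[0,-0.76,-0.92],[0,-0.76,-0.92],[0,-0.76,-0.92],[0,-0.76,-0.92],[0,-0.76,-0.92]], rotation=[[0,0,0],[0,0,0],[0,0,0],[0,0,0],[0,0,0],[0,0,0],[0,0,0],[0,0,0],[0,0,0],[0,0,0]], gripper=-0.6)

```text
clock: 1.1
position: [0.4062, -0.2561, 0.242]
tool_rot: [-0.916, 1.565, 2.601]
force: [1.2, -0.7, 0.8]
grip_width: 0.0685
```

Call:
arm_command(delta_pos=[[0,-0.76,-0.92],[0,-0.76,-0.92],[0,-0.76,-0.92],[0,-0.76,-0.92],[0,-0.76,-0.92],[0,-0.76,-0.92],[0,-0.76,-0.92],[0,-0.76,-0.92],[0,0,0]], rotation=[[0,0,0],[0,0,0],[0,0,0],[0,0,0],[0,0,0],[0,0,0],[0,0,0],[0,0,0],[0,0,0]])

```text
clock: 2.0
position: [0.5493, 0.0107, 0.2408]
tool_rot: [-0.994, 1.563, 2.528]
force: [-0.5, -0.4, 0.8]
grip_width: 0.0682
```

```bash
cat >> h.py <<'E'
def rep(t=(.5755,.053,.20),ang=94.4):
    s,M=tool();d=M.T@(np.array(t)-s['position']);
    a=np.degrees(np.arctan2(M[1,1],M[0,1]));want=(ang-a+90)%180-90
    # rotation bringing tool x to world -z and y to wanted yaw
    c,q=np.cos(np.radians(a+want)),np.sin(np.radians(a+want))
    W=np.array([[0,c,0],[0,q,0],[-1,0,0.]]);W[:,2]=np.cross(W[:,0],W[:,1])
    r=R.from_matrix(M.T@W).as_rotvec(degrees=True)
    print('t',s['clock'],'pos',np.round(s['position'],4),'yaw',round(a,2),'shift/30',np.round(d/.03,2),'rot/6',np.round(r/6,2),'F',np.round(s['force'],2),'M',np.round(s['moment'],3),'q7',round(s['qpos'][6],2))
E
python3 -c "
from h import *
rep()"
```

```text
t 2.0 pos [0.5493 0.0107 0.2408] yaw -68.24 shift/30 [ 1.36 -0.98 -1.34] rot/6 [2.89 0.05 0.06] F [-0.48 -0.42  0.8 ] M [ 0.003 -0.012  0.014] q7 -1.43
```

Call:
arm_command(delta_pos=[[0.1,-0.5,-0.67],[0.1,-0.5,-0.67],[0,0,0],[0.2,0,0],[0.2,0,0],[0,0,0]], rotation=[[0,0,0],[0,0,0],[0.95,0.02,0.02],[0.95,0.02,0.02],[0.95,0.02,0.02],[0,0,0]])

```text
clock: 2.6
position: [0.5753, 0.0546, 0.2203]
tool_rot: [0.404, 1.568, -2.665]
force: [-0.1, -0.1, -0.2]
grip_width: 0.0683
```

```bash
python3 -c "
from h import *
rep()
cv2.imwrite('pics/w1.png',optics.grab_frame('wrist')[:,:,::-1])"
```

```text
t 2.6 pos [0.5753 0.0546 0.2203] yaw -85.89 shift/30 [ 0.68  0.05 -0.01] rot/6 [-0.05  0.03 -0.01] F [-0.11 -0.09 -0.19] M [0.055 0.017 0.021] q7 -1.79
```

View pics/w1.png

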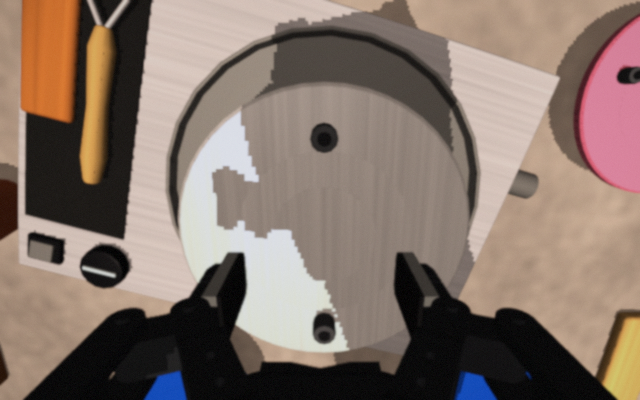

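Wrist view: head centred between the jaws, pins at (323,137) and (324,328), both clear of the fingers.

```bash
python3 -c "
from h import *
p=optics.camera_params('wrist')
w=ray(p,[(323,137),(324,326)],.186);print(w,w.mean(0),np.linalg.norm(w[0]-w[1]),np.degrees(np.arctan2(*(w[0]-w[1])[[1,0]])))
rep()"
```

```text
[[0.63140217 0.05861045 0.186     ]
 [0.52101604 0.04937096 0.186     ]] [0.57620911 0.05399071 0.186     ] 0.11077213036029615 4.784592611822452
t 2.65 pos [0.5754 0.0546 0.2207] yaw -85.69 shift/30 [0.69 0.05 0.  ] rot/6 [-0.01  0.02 -0.01] F [-0.66  1.34 -0.85] M [ 0.005  0.007 -0.016] q7 -1.79
```

Call:
arm_command(delta_pos=[[0.3,0,0],[0.3,0,0],[0.15,0,0],[0,0,0]], rotation=[[0,0,0],[0,0,0],[0,0,0],[0,0,0]])

```text
clock: 3.05
position: [0.5752, 0.0537, 0.1964]
tool_rot: [0.346, 1.568, -2.714]
force: [0.1, 0.5, -0.0]
grip_width: 0.0682
```

Call:
arm_command(delta_pos=[[0.15,0,0],[0.15,0,0],[0.1,0,0],[0,0,0]], rotation=[[0,0,0],[0,0,0],[0,0,0],[0,0,0]])

```text
clock: 3.45
position: [0.5753, 0.0536, 0.1834]
tool_rot: [0.312, 1.568, -2.747]
force: [1.2, 1.0, 0.6]
grip_width: 0.0683
```

Call:
arm_command(delta_pos=[[0.03,0,0],[0.03,0,0]], rotation=[[0,0,0],[0,0,0]])

```text
clock: 3.65
position: [0.5755, 0.0536, 0.1817]
tool_rot: [0.369, 1.568, -2.69]
force: [0.2, 0.6, 0.4]
grip_width: 0.0684
```

```bash
python3 -c "
from h import *
rep((.576,.054,.172))"
```

```text
t 3.65 pos [0.5755 0.0536 0.1817] yaw -85.28 shift/30 [ 0.32 -0.01 -0.02] rot/6 [ 0.05  0.02 -0.01] F [0.18 0.64 0.42] M [ 0.036  0.006 -0.003] q7 -1.79
```

Call:
arm_command(delta_pos=[[0.04,0,0],[0.04,0,0]], rotation=[[0,0,0],[0,0,0]])

```text
clock: 3.85
position: [0.5756, 0.0537, 0.1794]
tool_rot: [0.424, 1.569, -2.635]
force: [0.8, -0.7, 0.4]
grip_width: 0.0684
```

Call:
arm_command(delta_pos=[[0.04,0,0],[0.03,0,0]], rotation=[[0,0,0],[0,0,0]])

```text
clock: 4.05
position: [0.5763, 0.0538, 0.1785]
tool_rot: [1.793, 1.57, -1.267]
force: [-5.2, -1.3, 21.3]
grip_width: 0.0684
```

Call:
arm_command(delta_pos=[[0.015,0,0],[0.015,0,0]], rotation=[[-0.3,0,0],[-0.4,0,0]])

```text
clock: 4.25
position: [0.5766, 0.054, 0.1787]
tool_rot: [2.646, 1.569, -0.339]
force: [-3.5, 0.0, 6.0]
grip_width: 0.0683
```

```bash
python3 -c "
from h import *
rep((.576,.054,.172))"
```

```text
t 4.25 pos [0.5766 0.054  0.1787] yaw -81.01 shift/30 [ 0.22 -0.    0.02] rot/6 [ 0.77 -0.02 -0.01] F [-3.52  0.04  6.02] M [0.058 0.707 0.042] q7 -1.73
```

Call:
arm_command(delta_pos=[[0.024,0,0],[0.024,0,0]], rotation=[[-0.4,0,0],[-0.4,0,0]])

```text
clock: 4.45
position: [0.5767, 0.0543, 0.1786]
tool_rot: [2.703, 1.568, -0.194]
force: [-4.8, 0.3, 15.0]
grip_width: 0.0682
```

```bash
python3 -c "
from h import *
rep((.576,.054,.172),93)
cv2.imwrite('pics/w2.png',optics.grab_frame('wrist')[:,:,::-1])
p=optics.camera_params('wrist')
f=cv2.imread('pics/w2.png');g=f.max(2)
print([g[137,300:350:4],g[328,300:350:4]])
k,l,st,ce=cv2.connectedComponentsWithStats((g<70).astype(np.uint8))
for j in range(1,k):
  if 100<st[j,4]<1500: print(st[j],ce[j])
"
```

```text
t 4.45 pos [0.5767 0.0543 0.1786] yaw -76.02 shift/30 [0.22 0.   0.03] rot/6 [ 1.83 -0.02 -0.01] F [-4.8   0.32 15.03] M [-0.018  1.355 -0.097] q7 -1.66
[array([154, 156, 149, 103,  29,  30,  39,  37,  27, 101, 154, 150, 156],
      dtype=uint8), array([137, 137, 135, 140, 137, 134, 133, 138, 132, 132, 136, 134, 136],
      dtype=uint8)]
[ 307  133   36   38 1055] [324.33838863 151.65023697]
```

The upper pin is still at column 324, so the head follows the fingers. I'll go on in small steps, watching z.

Call:
arm_command(delta_pos=[[0.021,0,0],[0.021,0,0]], rotation=[[-0.4,0,0],[-0.4,0,0]])

```text
clock: 4.7
position: [0.5766, 0.0544, 0.1787]
tool_rot: [2.612, 1.568, -0.197]
force: [-5.6, -0.6, 13.0]
grip_width: 0.0681
```

Call:
arm_command(delta_pos=[[0.021,0,0]], rotation=[[-0.4,0,0]])

```text
clock: 4.8
position: [0.5765, 0.0545, 0.1787]
tool_rot: [2.572, 1.568, -0.193]
force: [-5.4, -0.8, 12.4]
grip_width: 0.0683
```

Call:
arm_command(delta_pos=[[0.021,0,0],[0.021,0,0]], rotation=[[-0.4,0,0],[-0.4,0,0]])

```text
clock: 5.0
position: [0.5764, 0.0547, 0.1787]
tool_rot: [2.568, 1.567, -0.11]
force: [-5.3, -0.8, 11.2]
grip_width: 0.0686
```

Call:
arm_command(delta_pos=[[0.021,0,0]], rotation=[[-0.4,0,0]])

```text
clock: 5.1
position: [0.5764, 0.0549, 0.1787]
tool_rot: [2.559, 1.567, -0.075]
force: [-5.0, -0.5, 12.3]
grip_width: 0.0685
```

Call:
arm_command(delta_pos=[[0.022,0,0]], rotation=[[-0.4,0,0]])

```text
clock: 5.2
position: [0.5764, 0.055, 0.1786]
tool_rot: [2.53, 1.567, -0.061]
force: [-6.1, -0.6, 13.3]
grip_width: 0.0683
```

Call:
arm_command(delta_pos=[[0.022,0,0]], rotation=[[-0.4,0,0]])

```text
clock: 5.3
position: [0.5763, 0.0551, 0.1786]
tool_rot: [2.498, 1.566, -0.049]
force: [-4.2, 0.1, 11.9]
grip_width: 0.0684
```

Call:
arm_command(delta_pos=[[0.022,0,0]], rotation=[[-0.4,0,0]])

```text
clock: 5.4
position: [0.5764, 0.0553, 0.1786]
tool_rot: [2.485, 1.566, -0.019]
force: [-3.1, -0.3, 9.6]
grip_width: 0.0683
```

```bash
python3 -c "
from h import *
rep((.576,.054,.172),94)"
```

```text
t 5.4 pos [0.5764 0.0553 0.1786] yaw -53.46 shift/30 [0.22 0.03 0.04] rot/6 [ 5.42 -0.04 -0.02] F [-3.06 -0.27  9.6 ] M [ 0.261  0.864 -0.084] q7 -1.33
```

Call:
arm_command(delta_pos=[[0.023,0.01,0.01]], rotation=[[-0.4,-0.03,-0.01]])

```text
clock: 5.5
position: [0.5764, 0.0552, 0.1785]
tool_rot: [2.161, 1.568, -0.3]
force: [-2.8, 1.8, 8.6]
grip_width: 0.0686
```

Call:
arm_command(delta_pos=[[0.023,0.01,0.01]], rotation=[[-0.4,-0.02,-0.01]])

```text
clock: 5.6
position: [0.5767, 0.0553, 0.1784]
tool_rot: [1.879, 1.569, -0.537]
force: [-0.9, 2.0, 7.4]
grip_width: 0.0681
```

```bash
python3 -c "
from h import *
rep((.576,.054,.172),94)
cv2.imwrite('pics/w3.png',optics.grab_frame('wrist')[:,:,::-1])
g=cv2.imread('pics/w3.png').max(2)
k,l,st,ce=cv2.connectedComponentsWithStats((g<70).astype(np.uint8))
for j in range(1,k):
  if 100<st[j,4]<1500: print(st[j],ce[j])"
```

```text
t 5.6 pos [0.5767 0.0553 0.1784] yaw -48.45 shift/30 [0.21 0.02 0.05] rot/6 [ 6.26 -0.01 -0.01] F [-0.88  1.95  7.4 ] M [ 0.661  0.416 -0.097] q7 -1.25
[612   0  28  13 236] [628.11864407   6.05084746]
[ 312  137   36   39 1085] [329.54562212 156.29032258]
[608 280  23  18 272] [618.79779412 288.37132353]
```

The pin has slipped a few pixels, to (330,156), and the force is falling. I'll test with a straight press, no turn.

Call:
arm_command(delta_pos=[[0.022,0,0],[0.022,0,0]], rotation=[[0,0,0],[0,0,0]])

```text
clock: 5.85
position: [0.5769, 0.0556, 0.1783]
tool_rot: [2.228, 1.569, -0.185]
force: [-5.7, -1.3, 13.1]
grip_width: 0.0682
```

Call:
arm_command(delta_pos=[[0.023,0.01,0.01]], rotation=[[-0.4,0,0]])

```text
clock: 5.95
position: [0.5771, 0.0557, 0.1783]
tool_rot: [2.456, 1.568, 0.086]
force: [-2.1, 3.2, 10.5]
grip_width: 0.0683
```

Call:
arm_command(delta_pos=[[0.023,0.01,0.01]], rotation=[[-0.4,0,0]])

```text
clock: 6.05
position: [0.5773, 0.056, 0.1783]
tool_rot: [2.585, 1.567, 0.258]
force: [-2.2, 2.5, 9.7]
grip_width: 0.068
```

```bash
python3 -c "
from h import *
rep((.576,.054,.172),94)"
```

```text
t 6.05 pos [0.5773 0.056  0.1783] yaw -43.33 shift/30 [0.21 0.01 0.08] rot/6 [ 7.11 -0.04 -0.01] F [-2.22  2.52  9.71] M [ 0.864  0.705 -0.126] q7 -1.17
```

Call:
arm_command(delta_pos=[[0.025,0,0],[0.025,0,0],[0.025,0,0]], rotation=[[0,0,0],[0,0,0],[0,0,0]])

```text
clock: 6.35
position: [0.5776, 0.0564, 0.1783]
tool_rot: [2.549, 1.565, 0.224]
force: [-5.6, -1.8, 15.3]
grip_width: 0.0681
```

```bash
python3 -c "
from h import *
rep((.576,.054,.172),94)
cv2.imwrite('pics/w4.png',optics.grab_frame('wrist')[:,:,::-1])
g=cv2.imread('pics/w4.png').max(2)
k,l,st,ce=cv2.connectedComponentsWithStats((g<70).astype(np.uint8))
for j in range(1,k):
  if 100<st[j,4]<1500: print(st[j],ce[j],ray(optics.camera_params('wrist'),[ce[j]],.182))"
```

```text
t 6.35 pos [0.5776 0.0564 0.1783] yaw -43.24 shift/30 [0.21 0.02 0.1 ] rot/6 [ 7.13 -0.05 -0.01] F [-5.64 -1.8  15.3 ] M [-0.077  1.401  0.018] q7 -1.17
[614  30  26  20 226] [630.18141593  40.33185841] [[0.72400538 0.0518938  0.182     ]]
[ 316  140   35   38 1069] [332.67913938 158.6950421 ] [[0.61692716 0.09313    0.182     ]]
[  0 212  85 127 999] [ 54.21021021 262.28328328] [[0.49935237 0.14240196 0.182     ]]
[590 305  23  19 274] [601.09124088 314.09854015] [[ 0.65852268 -0.04450233  0.182     ]]
[ 12 340  23  20 280] [ 22.55357143 349.59642857] [[0.44660137 0.12735497 0.182     ]]
```

View pics/w4.png

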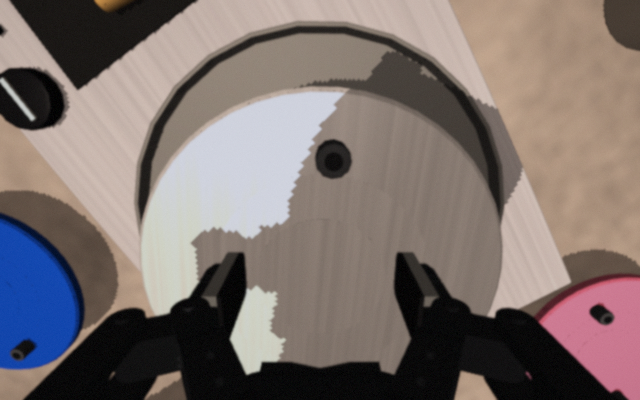

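Head turned by about 39° (pin now at (333,159)), and it stayed up under 15 N, so it isn't caught yet. Continuing.

Call:
arm_command(delta_pos=[[0.02,0.01,0.03]], rotation=[[-0.4,-0.03,0]])

```text
clock: 6.5
position: [0.5774, 0.056, 0.1784]
tool_rot: [2.141, 1.566, -0.142]
force: [-0.3, 2.7, 6.0]
grip_width: 0.0686
```

Call:
arm_command(delta_pos=[[0.022,0.01,0.03]], rotation=[[-0.4,-0.03,0]])

```text
clock: 6.6
position: [0.5775, 0.0559, 0.1784]
tool_rot: [1.683, 1.567, -0.556]
force: [-1.4, 5.3, 8.0]
grip_width: 0.0683
```

Call:
arm_command(delta_pos=[[0.025,0,0]], rotation=[[0,0,0]])

```text
clock: 6.7
position: [0.5777, 0.0563, 0.1782]
tool_rot: [1.847, 1.566, -0.391]
force: [-3.3, -1.1, 11.1]
grip_width: 0.0682
```

Call:
arm_command(delta_pos=[[0.024,0,0.02]], rotation=[[-0.4,-0.02,0]])

```text
clock: 6.8
position: [0.5776, 0.0564, 0.1781]
tool_rot: [1.608, 1.566, -0.587]
force: [-1.3, 3.3, 8.3]
grip_width: 0.0682
```

Call:
arm_command(delta_pos=[[0.025,0,0.02]], rotation=[[-0.4,-0.02,0]])

```text
clock: 6.9
position: [0.5777, 0.0567, 0.178]
tool_rot: [1.445, 1.565, -0.707]
force: [0.1, 3.4, 7.5]
grip_width: 0.0688
```

Call:
arm_command(delta_pos=[[0.025,0,0]], rotation=[[0,0,0]])

```text
clock: 7.0
position: [0.5778, 0.0571, 0.1777]
tool_rot: [1.574, 1.565, -0.577]
force: [-2.6, -0.4, 9.0]
grip_width: 0.0685
```

```bash
cat >> h.py <<'E'
def pin(n):
    f=optics.grab_frame('wrist')[:,:,::-1];cv2.imwrite(f'pics/{n}.png',f);g=f.max(2)
    k,l,st,ce=cv2.connectedComponentsWithStats((g<70).astype(np.uint8))
    for j in range(1,k):
      if 900<st[j,4]<1400 and 250<ce[j][0]<450:
        w=ray(optics.camera_params('wrist'),[ce[j]],.182)[0];d=w[:2]-(.576,.054)
        print('pin',ce[j],w,'r',np.hypot(*d),'headturn',np.degrees(np.arctan2(d[1],d[0]))-4.6)
E
python3 -c "
from h import *
rep((.576,.054,.172),94);pin('w5')"
```

```text
t 7.0 pos [0.5778 0.0571 0.1777] yaw -33.19 shift/30 [0.19 0.   0.12] rot/6 [ 8.8  -0.02 -0.05] F [-2.56 -0.42  8.96] M [-0.052  0.868  0.087] q7 -1.03
pin [338.83614232 163.85205993] [0.61132534 0.09732627 0.182     ] r 0.05590210273976697 headturn 46.208496024255496
```

Call:
arm_command(delta_pos=[[0.03,0,0],[0.03,0,0]], rotation=[[0,0,0],[0,0,0]])

```text
clock: 7.25
position: [0.5778, 0.0571, 0.1768]
tool_rot: [1.583, 1.565, -0.568]
force: [-3.1, -1.8, 8.5]
grip_width: 0.0685
```

The teeth have caught: it sinks under 8.5 N without turning. I stop turning and press straight down.

Call:
arm_command(delta_pos=[[0.04,0,0],[0.04,0,0],[0.04,0,0]], rotation=[[0,0,0],[0,0,0],[0,0,0]])

```text
clock: 7.55
position: [0.5778, 0.0571, 0.1744]
tool_rot: [1.572, 1.564, -0.579]
force: [-2.7, 0.1, 8.7]
grip_width: 0.0683
```

Call:
arm_command(delta_pos=[[0.05,0,0],[0.055,0,0],[0.055,0,0],[0.055,0,0]], rotation=[[0,-0.02,-0.02],[0,-0.02,-0.02],[0,0,0],[0,0,0]])

```text
clock: 7.95
position: [0.578, 0.0571, 0.1698]
tool_rot: [0.751, 1.565, -1.4]
force: [-4.3, -0.5, 10.5]
grip_width: 0.0685
```

```bash
python3 -c "
from h import *
rep((.576,.054,.152),94);pin('w6')"
```

```text
t 7.95 pos [0.578  0.0571 0.1698] yaw -33.28 shift/30 [ 0.6  -0.    0.12] rot/6 [ 8.79  0.02 -0.05] F [-4.31 -0.51 10.5 ] M [-0.037  1.059  0.041] q7 -1.04
pin [338.60914179 163.78078358] [0.6119703  0.09913191 0.182     ] r 0.057712663766656444 headturn 46.84502169199519
```

Call:
arm_command(delta_pos=[[0.06,0,0],[0.06,0,0],[0.06,0,0],[0.06,0,0],[0.06,0,0]], rotation=[[0,0,-0.02],[0,0,-0.02],[0,0,0],[0,0,0],[0,0,0]])

```text
clock: 8.5
position: [0.5781, 0.057, 0.1631]
tool_rot: [0.278, 1.567, -1.875]
force: [-4.2, -0.8, 11.0]
grip_width: 0.0684
```

Call:
arm_command(delta_pos=[[0.055,0,0],[0.05,0,0],[0.04,0,0]], rotation=[[0,0,0],[0,0,0],[0,0,0]])

```text
clock: 8.8
position: [0.578, 0.057, 0.16]
tool_rot: [0.435, 1.566, -1.718]
force: [-3.1, 0.3, 9.3]
grip_width: 0.0687
```

Call:
arm_command(delta_pos=[[0.035,0,0],[0.03,0,0],[0.03,0,0]], rotation=[[0,0,0],[0,0,0],[0,0,0]])

```text
clock: 9.1
position: [0.578, 0.0569, 0.1588]
tool_rot: [0.578, 1.566, -1.575]
force: [-7.7, -1.9, 23.5]
grip_width: 0.0681
```

Call:
arm_command(delta_pos=[[0.03,0,0],[0.03,0,0],[0.03,0,0]], rotation=[[0,0,0],[0,0,0],[0,0,0]])

```text
clock: 9.4
position: [0.5779, 0.057, 0.1588]
tool_rot: [0.744, 1.565, -1.41]
force: [-6.1, -1.1, 18.8]
grip_width: 0.0691
```

It stopped hard at 0.1588, 19.9 mm below the start height. I'll unload, lift clear and check.

Call:
arm_command(delta_pos=[[0,0,0],[-0.05,0,0],[-0.2,0,0],[-0.6,0,0],[-0.8,0,0],[-0.8,0,0],[-0.8,0,0],[0,0,0]], rotation=[[0,0,0],[0,0,0],[0,0,0],[0,0,0],[0,0,0],[0,0,0],[0,0,0],[0,0,0]])

```text
clock: 10.2
position: [0.5776, 0.0577, 0.2615]
tool_rot: [0.635, 1.565, -1.518]
force: [0.4, -0.1, 0.1]
grip_width: 0.0682
```

```bash
python3 - <<'E'
from h import *
rep((.576,.054,.152),94)
a=optics.grab_frame('wrist')[:,:,::-1]; b=optics.grab_frame('scene')[:,:,::-1]
cv2.imwrite('pics/w7.png',a);cv2.imwrite('pics/s7.png',b)
c=cv2.resize(b[140:320,220:400],(540,540))
cv2.imwrite('pics/s7c.png',c)
p=optics.camera_params('wrist');g=a.max(2)
k,l,st,ce=cv2.connectedComponentsWithStats((g<70).astype(np.uint8))
for j in range(1,k):
  if 60<st[j,4]<2500: print(st[j],ce[j],ray(p,[ce[j]],.160))
E
```

```text
t 10.2 pos [0.5776 0.0577 0.2615] yaw -33.35 shift/30 [3.65 0.01 0.12] rot/6 [ 8.77  0.02 -0.05] F [ 0.42 -0.1   0.09] M [ 0.016 -0.066 -0.027] q7 -0.98
[ 81   0  30  17 283] [95.33215548  7.01766784] [[0.53057413 0.24297111 0.16      ]]
[625   0  15  20 225] [633.33777778   8.06666667] [[0.81236382 0.05893994 0.16      ]]
[  96   35   50   48 1621] [121.12584824  58.86674892] [[0.52340175 0.21127282 0.16      ]]
[577  98  21   7  73] [587.1369863  101.91780822] [[0.76592218 0.02039579 0.16      ]]
[326 130  15  12 118] [332.6779661  135.44067797] [[0.61022246 0.09496038 0.16      ]]
[ 30 134  83 119 570] [ 89.76140351 183.65789474] [[0.44609029 0.16264612 0.16      ]]
[  0 157  10  12 102] [  3.95098039 162.37254902] [[0.40426252 0.20928367 0.16      ]]
[ 45 253  18  14 167] [ 53.47904192 259.1497006 ] [[0.37671517 0.13515503 0.16      ]]
[625 266  15  43 199] [632.88442211 282.43718593] [[ 0.75112527 -0.13731136  0.16      ]]
[302 270  17  22 307] [310.00977199 280.41042345] [[0.53478752 0.01017974 0.16      ]]
[511 294  14  13 126] [517.27777778 299.78571429] [[ 0.66448226 -0.09784637  0.16      ]]
```

View pics/w7.png

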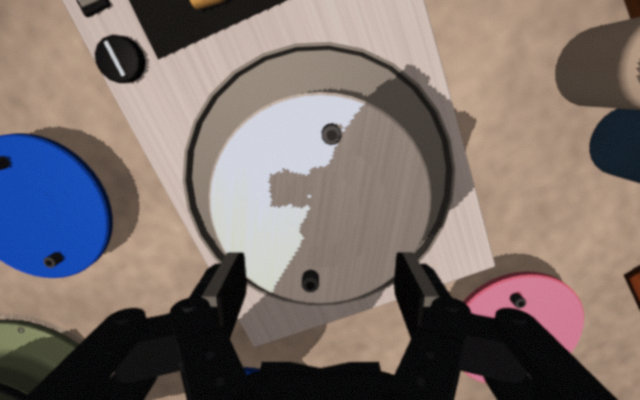

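View pics/s7c.png

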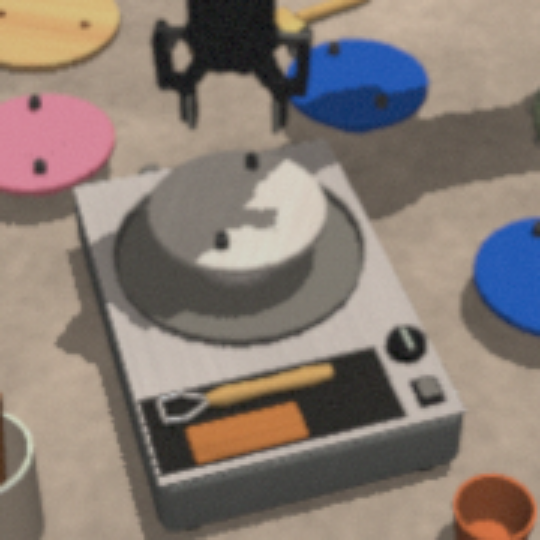

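Wrist view: pins at (332,135) and (310,281), symmetric about the spindle axis. Scene view: the disc sits low and level, and the bystanders are unmoved.

```bash
python3 -c "
from workcell import bot
print(bot.job_done())"
```

```text
the job is handed in; nothing more can be done
None
```

The wheel head is fully down on its seat, and I handed the job in at about 10.3 s on the robot's clock. I leaned on the disc with both fingertips either side of centre, mostly with 6–15 N. I then turned the head counterclockwise in small steps, stopping a few times to test with a straight press. The teeth caught after about 46° of turn; I stopped turning there and pressed straight down at about 9–11 N.

**Last checks**
- **Seated:** the fingertips came to a hard stop 19.9 mm below the start height, against the expected 20. They stayed there under 19–23 N.
- **Clear of the wheel:** the wrist force read about zero after I lifted off.
- **Level and bystanders:** the disc looks low and level in the scene view. The tools, cup and look-alikes in that crop look untouched; I did not look again at the jar, pot or paddle.

**Not proven, or off plan**
- **Force peaks:** the force reached 21 N once at first touch and 23.5 N at the seat, above the 10–15 N I aimed for.
- **Drift:** the tool drifted about 3 mm off the spindle axis while turning.
- **Spindle movement:** I could not measure it directly. The head started sinking about 5° of finger turn after a press that hadn't moved it, so any drag should be within that.
- **Level:** I judged this from the stop height and the picture only, not from a second touch in another direction.

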